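# Cull the short phase plug, then hold the loaded carrier up level

## Robot

A 7-joint arm with a two-finger parallel gripper is mounted at the origin on the work surface. World frame = base frame: x ahead of the robot, y to its left, z up, the work surface at z = 0. Lengths are in m, angles in rad, forces in N, time in s.
With the tool pointing down it reaches from about 0.425 to 0.825 m from the base axis. Payload 3.6 kg.
Tool frame: the origin (TCP) lies between the finger pads; the fingertips stand 11 mm ahead of it and the grasp point (between the pads) lies 8 mm behind it (ctrl.tip_reach is the distance from the TCP to the fingertips, in m); z points along the fingers, y is the line along which they close (so a half turn about z gives the same grasp; the last joint's range is limited). The gripper opens to 85 mm and grips with 20 to 120 N. Pads are 22 mm wide; open, the fingers measure 114 mm over their backs; the gripper's body (76 mm by 85 mm) begins 54 mm behind the grasp point. The pads swing forward as they close: fully open they stand 13 mm farther back than shut.
Start: joints at [1.099, 0.615, -0.013, 1.423, 0.008, 1.103, -0.04], TCP at [0.28, -0.586, 0.242] pointing down, gripper open.
Joint ranges: [-3.12, 3.12], [-0.3, 2.06], [-1.34, 1.32], [0.26, 2.42], [-1.36, 4.5], [0.01, 1.98], [-2.84, 2.84]. Speed limits (rad/s): [2.79, 2.79, 3.14, 3.14, 3.14, 3.14, 3.14].

## Interface

Orientations are given as a rotation vector (axis times angle).
In Python, from plant import ctrl, imaging gives the robot as it stands.
- The arm moves only by the tool drive_tool, never from a script. Its argument "moves" is a list of rows, each a list of 2 entries, a list of its own where there are three numbers: the shift along the tool's x, y, z in mm, then the turn about the tool's z in degrees. In form: [[[dx, dy, dz], roll], ...]. A call has 1 to 10 rows; each row shifts and turns the commanded pose from where the row before left it, along the tool's axes as they then stand; what a row does not reach is not made up. A row lasts 1/8 s, in which the tool goes at most 62.5 mm and 10.7 degrees, less where a joint would pass 70% of its speed; a pose out of reach is approached as far as the arm can. A call with a gripper value outside its range is refused whole. "jaw" is the opening, from 0 (shut) to 1 (fully open), set as the call begins (left out, the last holds). The fingers move at their own pace and stop on an object; "force" is the grip in N (left out, the last holds). Time passes only in rows, so rows that do not move let the fingers close. It gives the time, the measured TCP pose, the force, the opening and the grip force at its end, in the units of the state.
- ctrl.get_obs(): the state, without advancing time (a new reading comes with each control period).
- imaging.grab_frame(name): name is "scene" or "top" or "wrist"; returns (picture, depth): 384x512x3 uint8, red, green, blue; 384x512 float32, m along the optical axis (not along the pixel's ray), 0 where there is no reading.
- imaging.camera_model(name): a dict with "mtx" (3x3 intrinsics, pixels), "distortion" ([k1, k2, p1, p2, k3] as OpenCV has them; the pictures are not rectified), "eye" and "attitude" of the camera in the world. Camera axes: x right, y down, z forward; pixel columns grow to the right and rows downward; lengths in m; the calibration is good to about 2 mm. A picture is of the moment at which its call begins: read the wrist's pose just before it. camera_model takes no time and is no camera call; for the wrist camera it gives the pose at the moment of the call.
- ctrl.close_job(): hands the job in; it is judged then, once.
The state is a dict: "clock": time; "q": joint angles; "joint_vel": joint speeds; "effort": joint torques, N m; "tcp_pos": TCP position; "ee_rot": TCP orientation; "ft_force": force on the tool from outside, world axes, zero at the start; "torque": the same for the moment, N m; "opening": opening from 0.0 (shut) to 1.0 (fully open); "gripper_force": force on a finger pad.
Only numpy, scipy, OpenCV 4.12 (cv2) and the standard library are available. Lean on these libraries where they do the work, as an engineer would, in place of code of your own. Each camera call takes 0.05 s, during which the arm holds its last target. There are 200 camera calls.

## Task

One of the four brass phase plugs standing in the carrier on the rail is a reject: it is short and flat-topped, without the pointed nose. Move it into the open steel reject tray, then take the carrier by its bar handle, lift it about 12 cm with the three good plugs still seated in their pockets, and keep holding it there, level and still: the job finishes with the carrier in the gripper. Never let the carrier tip noticeably, and leave the other parts lying about where they are.

Things in the scene. Friction and masses are not known exactly. Their poses are not given: they have to be found in the camera images.
- carrier: loose aluminium plate, 150 (x) by 160 (y) by 14 mm thick, about 350 g (plus the plugs), resting on the rail; four round pockets 34 mm wide and 7 mm deep at x = +-48, y = +-54 mm, one plug in each in no fixed order, pocket floors 7 mm above the origin; a black bar handle bridges it along its x axis. Origin: centre of its underside, 20 mm above the table at the start; x along the handle, z up
- carrier_grip (a point): centre of the carrier's handle bar, 69 mm above the carrier's underside. The bar runs along carrier x, is 118 mm long, 10 mm thick (y) and 18 mm tall (top 78 mm above the underside), on a post at each end (x = +-55 mm); the 46 mm below the bar is open. The carrier balances close to this point
- rail: fixed aluminium slide rail on the table, 166 by 360 mm, long along its y axis, parallel to the carrier's y. The carrier rests on its two runners (tops 20 mm above the table) and can slide along y; side lips and end stops reach 26 mm above the table, the side lips clear the carrier by 5 mm on each side. Origin: centre of its underside, on the table
- plug_a: good brass phase plug: round, 30 mm diameter, straight-sided up to 34 mm, then a bullet nose to a rounded point at 60 mm; about 100 g; stands in a carrier pocket. Origin: centre of its underside, z up through the nose
- plug_b: good brass phase plug: round, 30 mm diameter, straight-sided up to 34 mm, then a bullet nose to a rounded point at 60 mm; about 100 g; stands in a carrier pocket. Origin: centre of its underside, z up through the nose
- plug_c: good brass phase plug: round, 30 mm diameter, straight-sided up to 34 mm, then a bullet nose to a rounded point at 60 mm; about 100 g; stands in a carrier pocket. Origin: centre of its underside, z up through the nose
- stub: the reject brass plug: round, 30 mm diameter like the others, but only 40 mm tall with a flat top, straight-sided to 36 mm; about 75 g; stands in one of the four carrier pockets (33 mm shows above the plate). Origin: centre of its underside, z up
- reject: reject tray: fixed open dark steel tray on the table, on the left or the right of the rail, 160 (x) by 140 (y) by 30 mm tall, walls and floor 4 mm thick. Origin: centre of its underside, on the table
- basket: bystander: blue woofer basket with its magnet up, 150 mm diameter, 70 mm tall, on the other side of the rail from the reject tray. Origin: centre of its underside
- gasket: bystander: grey rubber gasket ring, 96 mm outer diameter, 6 mm thick, beyond the rail. Origin: centre of its underside
- flange: bystander: black plastic horn flange, 84 mm square foot, 40 mm tall, beyond the rail. Origin: centre of its underside
- driver: bystander: screwdriver 170 mm long lying on the table on the robot's side of the rail. Origin: on its underside, along x
- magnet: bystander: dark ring magnet, 70 mm diameter, 14 mm tall, on the robot's side of the rail. Origin: centre of its underside
- can: bystander: aluminium spray can, 52 mm diameter, 150 mm tall, beyond the rail to the left. Origin: centre of its underside

How it is judged:
By the outcome, as a careful person would: the job done as asked, in the order asked, and still so for the second after the job is handed in, while the arm keeps its last pose, push and grip.
It also fails if it takes over 51 s, if anything falls off the work surface, if the arm or the gripper's body presses on something with over 40 N, if the wrist force passes 120 N, or if a joint passes its speed limit or range.

## Working session

There is one attempt and no reset: what is moved stays moved. The work goes in short steps, Python scripts to look and compute and a tool call to move; the robot and the scene stay as the last step left them, time stands still between calls to the robot, and variables do not carry over. Pictures are saved under pics/ and viewed, at most 10 in all, crops included, and the job is handed in when it is done.

Besides the shell and the picture viewer there is one more tool, called after "Request:" by a JSON object that holds its "api" and its "payload". drive_tool: Moves the arm, as the interface text tells. Its arguments: {"type":"object","properties":{"moves":{"type":"array","items":{"type":"array"}},"jaw":{"type":"number"},"force":{"type":"number"}},"required":["moves"]}

```bash
mkdir -p pics; cat > h.py <<'E'
import numpy as np, cv2
from plant import ctrl, imaging
from scipy.spatial.transform import Rotation as R
E
python3 - <<'E'
from h import *
o=ctrl.get_obs();print({k:np.round(v,3).tolist() for k,v in o.items()}, ctrl.tip_reach)
ims=[]
for n in ("scene","top"):
    im,d=imaging.grab_frame(n);m=imaging.camera_model(n);np.savez(n,im=im,d=d,**{k:np.array(v) for k,v in m.items()})
    print(n,{k:np.round(v,4).tolist() for k,v in m.items()})
    cv2.imwrite(f"pics/{n}0.png",im[:,:,::-1])
E
```

```text
{'clock': 0.0, 'q': [1.099, 0.616, -0.013, 1.425, 0.008, 1.103, -0.04], 'joint_vel': [-0.001, -0.001, 0.001, -0.0, -0.0, 0.002, -0.001], 'effort': [0.0, -46.921, 0.259, -17.103, 0.01, 0.01, -0.0], 'tcp_pos': [0.28, -0.586, 0.241], 'ee_rot': [-3.061, -0.694, 0.001], 'ft_force': [-0.09, -0.385, 0.868], 'torque': [0.021, 0.008, -0.005], 'gripper_force': 0.0, 'opening': 1.0} 0.011
scene {'mtx': [[355.833, 0.0, 253.9829], [0.0, 355.833, 193.2144], [0.0, 0.0, 1.0]], 'distortion': [-0.0252, 0.0, 0.0, 0.0, 0.0], 'eye': [1.1082, -0.3788, 0.8094], 'attitude': [-2.1468, -1.2024, 0.4391]}
top {'mtx': [[356.9433, 0.0, 255.3115], [0.0, 356.9433, 192.0495], [0.0, 0.0, 1.0]], 'distortion': [-0.0486, 0.0, 0.0, 0.0, 0.0], 'eye': [0.4645, -0.0057, 1.1604], 'attitude': [-2.1439, 2.2065, -0.0842]}
```

View pics/top0.png

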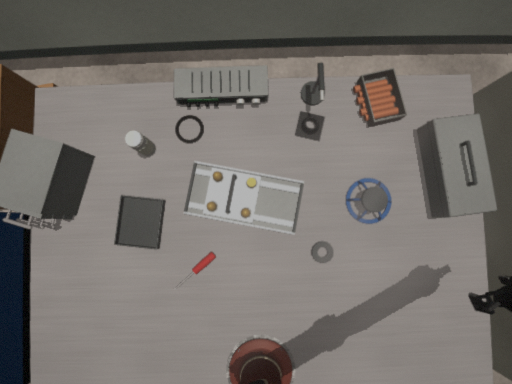

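View pics/scene0.png

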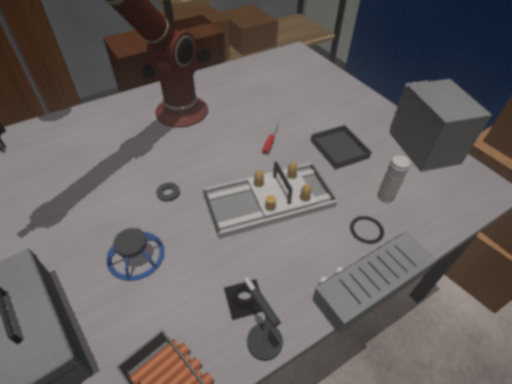

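The top view shows the carrier near (232,194) with its handle running roughly vertically. The flat bright plug, the stub, is at (251,183), and the noses are at (217,176), (212,206) and (246,212). The tray is at (140,222) and the can at (137,141). In the scene view the stub is at (271,202), the handle at (283,182) and the tray at (340,146).

```bash
cat >> h.py <<'E'
def ray(m,uv):
    p=cv2.undistortPoints(np.array([[uv]],float),np.array(m["mtx"]),np.array(m["distortion"]))[0,0]
    r=R.from_rotvec(m["attitude"]).as_matrix()
    return np.array(m["eye"]), r@np.array([p[0],p[1],1.])
def onplane(m,uv,z):
    e,d=ray(m,uv); return e+d*(z-e[2])/d[2]
def tri(m1,a,m2,b):
    e,d=ray(m1,a);f,g=ray(m2,b)
    s=np.linalg.lstsq(np.c_[d,-g],f-e,rcond=None)[0]
    p,q=e+s[0]*d,f+s[1]*g
    return (p+q)/2,np.linalg.norm(p-q)
def blobs(mask,amin,amax):
    n,l,s,c=cv2.connectedComponentsWithStats(mask.astype(np.uint8))
    return [(c[i],s[i],l==i) for i in range(1,n) if amin<=s[i,4]<=amax]
E
python3 - <<'E'
from h import *
M={n:np.load(n+".npz") for n in("scene","top")}
for n,roi in(("top",(180,160,305,240)),("scene",(200,150,340,235))):
    im=M[n]["im"];hsv=cv2.cvtColor(im,cv2.COLOR_RGB2HSV)
    mk=(hsv[...,1]>90)&(hsv[...,0]>8)&(hsv[...,0]<32)&(hsv[...,2]>70)
    r=np.zeros_like(mk);r[roi[1]:roi[3],roi[0]:roi[2]]=1
    for c,s,l in blobs(mk&r,15,900):
        dd=M[n]["d"][l];z=np.median(dd)
        e,d=ray(M[n],c);print(n,"brass",c.round(1),s,im[l].mean(0).round(),"P",(e+d*z).round(3))
    dk=(im.max(2)<60)&r.astype(bool)
    for c,s,l in blobs(dk,40,900):
        ys,xs=np.nonzero(l);rc=cv2.minAreaRect(np.c_[xs,ys].astype(np.float32))
        z=np.median(M[n]["d"][l]);e,d=ray(M[n],c);print(n,"dark",c.round(1),s,rc,"P",(e+d*z).round(3))
t=M["top"];im=t["im"]
for nm,(x0,y0,x1,y1) in dict(tray=(105,185,175,260)).items():
    r=np.zeros(im.shape[:2],bool);r[y0:y1,x0:x1]=1
    for c,s,l in blobs((im.max(2)<75)&r,300,5000):
        ys,xs=np.nonzero(l);rc=cv2.minAreaRect(np.c_[xs,ys].astype(np.float32));print(nm,c,s,rc,[onplane(t,p,.03).round(3).tolist() for p in cv2.boxPoints(rc)], 'centre',onplane(t,rc[0],.03).round(3))
big=lambda n,x0,y0,x1,y1:cv2.resize(M[n]["im"][y0:y1,x0:x1,::-1],None,fx=5,fy=5,interpolation=cv2.INTER_CUBIC)
a=big("top",180,160,310,240);b=big("scene",230,150,345,200+20)
cv2.imwrite("pics/c1.png",np.vstack([a,cv2.resize(b,(650,350))[:, :650]])[:600])
E
```

```text
top brass [216.9 175.5] [213 172   8   8  48] [134. 112.  75.] P [0.61  0.116 0.08 ]
top brass [251.  182.4] [247 178   9   9  56] [173. 163. 103.] P [0.587 0.013 0.067]
top brass [211.  205.9] [207 202   9   8  48] [135. 114.  77.] P [0.517 0.136 0.081]
top brass [245.  212.3] [242 209   7   8  42] [140. 118.  81.] P [0.495 0.033 0.082]
scene brass [292.  169.5] [289 163   8  14  88] [120. 101.  69.] P [0.53  0.128 0.07 ]
scene brass [258.5 177.6] [256 171   6  14  79] [123. 103.  70.] P [0.508 0.024 0.07 ]
scene brass [305.5 192.1] [302 185   8  15  94] [121. 101.  69.] P [0.624 0.107 0.07 ]
scene brass [270.3 201.7] [267 196   8  13  86] [139. 116.  78.] P [0.598 0.006 0.064]
scene dark [330.1 158.9] [321 150  19  18  80] ((329.54119873046875, 158.53530883789062), (24.079280853271484, 5.531727313995361), 40.60129928588867) P [0.518 0.296 0.023]
tray [126.10658307 223.48275862] [115 196  43  52 319] ((137.4268341064453, 221.6585235595703), (40.528377532958984, 48.258583068847656), 6.34019136428833) [[0.409, 0.452, 0.03], [0.561, 0.435, 0.03], [0.543, 0.304, 0.03], [0.392, 0.323, 0.03]] centre [0.476 0.378 0.03 ]
```

View pics/c1.png

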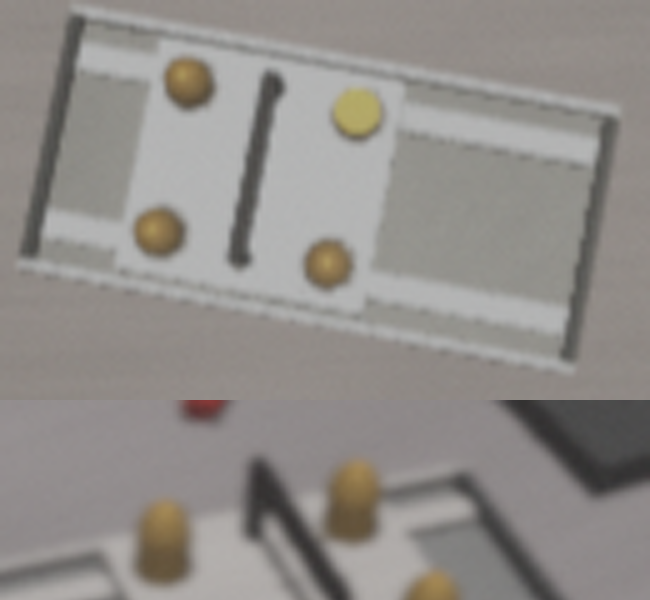

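The crop confirms the stub: it is the flat yellow disc at the far-right pocket, around (251,182) in the full top view. It measures near (0.587, 0.013), with its top at z≈0.067. Next I'll move above it and refine with the wrist camera.

```bash
cat >> h.py <<'E'
def plan(target,theta_deg):
    """roll (deg) first, then tool-axis shift (mm), from measured pose"""
    o=ctrl.get_obs();r=R.from_rotvec(o["ee_rot"]).as_matrix()
    th=np.degrees(np.arctan2(r[1,0],r[0,0]));roll=-((theta_deg-th+180)%360-180)
    r2=r@R.from_euler("z",roll,degrees=True).as_matrix()
    print("theta",th.round(2),"tilt z",r[:,2].round(4),"tcp",np.round(o["tcp_pos"],4),"t",o["clock"],"roll",roll.round(2),"shift mm",(r2.T@(np.array(target)-o["tcp_pos"])*1000).round(1))
E
python3 -c "
from h import *
plan((.55,0.01,.242),77.7)
m=imaging.camera_model('wrist');print({k:np.round(v,4).tolist() for k,v in m.items()})"
```

```text
theta 25.55 tilt z [-0.001   0.0021 -1.    ] tcp [ 0.28   -0.5859  0.2412] t 0.1 roll -52.15 shift mm [6.397e+02 1.369e+02 2.000e-01]
{'mtx': [[308.9753, 0.0, 254.0997], [0.0, 308.9753, 194.9021], [0.0, 0.0, 1.0]], 'distortion': [-0.0551, 0.0, 0.0, 0.0, 0.0], 'eye': [0.351, -0.5517, 0.3708], 'attitude': [2.4271, -1.5279, -0.2431]}
```

Request:
{"api": "drive_tool", "payload": {"moves": [[[0,0,0],-10.4],[[0,0,0],-10.4],[[0,0,0],-10.4],[[0,0,0],-10.4],[[0,0,0],-10.5],[[53,11,0],0],[[53,11,0],0],[[53,11,0],0],[[53,11,0],0],[[53,11,0],0]], "jaw": 0.8}}

```text
clock: 1.35
tcp_pos: [0.391, -0.3376, 0.2421]
ee_rot: [-2.447, -1.969, -0.0]
ft_force: [0.1, -0.2, 0.0]
opening: 0.796
gripper_force: 0.0
```

Request:
{"api": "drive_tool", "payload": {"moves": [[[53,12,0],0],[[53,12,0],0],[[53,12,0],0],[[53,12,0],0],[[53,12,0],0],[[53,12,0],0],[[53,12,0],0],[[0,0,0],0],[[0,0,0],0]]}}

```text
clock: 2.48
tcp_pos: [0.5516, 0.0044, 0.2417]
ee_rot: [-2.447, -1.969, 0.003]
ft_force: [-0.4, -1.4, 0.1]
opening: 0.803
gripper_force: 0.0
```

```bash
python3 - <<'E'
from h import *
plan((.587,0.013,.15),77.7)
m=imaging.camera_model("wrist");im,d=imaging.grab_frame("wrist")
np.savez("w1",im=im,d=d,**{k:np.array(v) for k,v in m.items()})
print(np.round(m["eye"],4))
cv2.imwrite("pics/w1.png",im[:,:,::-1])
E
```

```text
theta 77.64 tilt z [-0.0016 -0.001  -1.    ] tcp [0.5516 0.0044 0.2417] t 2.475 roll -0.06 shift mm [16.  32.9 91.7]
[0.5684 0.0821 0.3712]
```

View pics/w1.png

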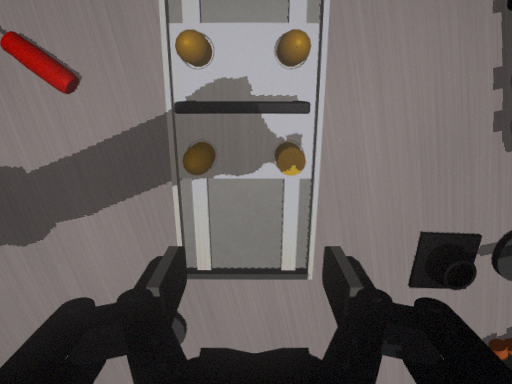

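The wrist view shows the stub's flat top at about (290,158), the handle bar from (175,107) to (310,107), and the good noses at (195,47), (294,47) and (198,157). I'll drop closer for the second view.

Request:
{"api": "drive_tool", "payload": {"moves": [[[8,16,20],0],[[8,16,20],0],[[0,0,20],0],[[0,0,15],0],[[0,0,0],0],[[0,0,0],0]]}}

```text
clock: 3.28
tcp_pos: [0.5872, 0.0134, 0.1681]
ee_rot: [2.448, 1.968, 0.002]
ft_force: [0.4, -0.0, -0.1]
opening: 0.8
gripper_force: 0.0
```

```bash
python3 - <<'E'
from h import *
m=imaging.camera_model("wrist");im,d=imaging.grab_frame("wrist")
np.savez("w2",im=im,d=d,**{k:np.array(v) for k,v in m.items()})
W=[np.load("w1.npz"),np.load("w2.npz")]
for i,w in enumerate(W):
    hsv=cv2.cvtColor(w["im"],cv2.COLOR_RGB2HSV)
    mk=(hsv[...,1]>110)&(hsv[...,0]>12)&(hsv[...,0]<32)&(hsv[...,2]>35)
    for c,s,l in blobs(mk,200,9000):
        z=np.median(w["d"][l]);e,dd=ray(w,c)
        # top surface: depth points
        ys,xs=np.nonzero(l);P=np.array([e+ray(w,(x,y))[1]*w["d"][y,x] for x,y in zip(xs,ys) if w["d"][y,x]>0])
        t=P[P[:,2]>P[:,2].max()-.006]
        print(i,"brass",c.round(1),s[:5],"zmax",P[:,2].max().round(4),"top mean",t.mean(0).round(4),len(t))
vis=W[1]["im"][:,:,::-1];cv2.imwrite("pics/w2.png",vis)
E
```

```text
0 brass [191.3  45.9] [176  30  34  33 824] zmax 0.0855 top mean [0.5207 0.1372 0.082 ] 270
0 brass [294.9  45.7] [280  30  30  33 767] zmax 0.0864 top mean [0.6136 0.1173 0.0825] 218
0 brass [198.5 158.1] [183 142  32  33 773] zmax 0.0856 top mean [0.4979 0.0327 0.082 ] 173
0 brass [290.5 159.9] [276 143  29  32 650] zmax 0.0669 top mean [0.5906 0.0125 0.0647] 615
1 brass [127.2  55.6] [ 103   35   52   44 1624] zmax 0.0858 top mean [0.5212 0.1372 0.0822] 396
1 brass [260.1  54.6] [ 240   34   41   43 1336] zmax 0.0859 top mean [0.6139 0.1168 0.0821] 415
1 brass [145.5 194.8] [ 122  173   49   45 1549] zmax 0.0856 top mean [0.4984 0.0332 0.082 ] 289
1 brass [259.  194.8] [ 242  172   35   45 1256] zmax 0.0672 top mean [0.5912 0.013  0.0648] 991
```

View pics/w2.png

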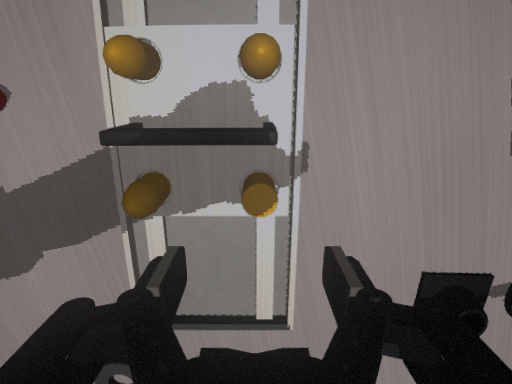

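The second view shows the stub's top at about (259,190), the bar at (103..276,136), and the other noses clear of the gripper. I'll cross-check heights by triangulation and measure the bar.

```bash
python3 - <<'E'
from h import *
W=[np.load("w1.npz"),np.load("w2.npz")]
ROI=[(165,90,320,120),(95,115,285,155)];ctr=[];sc=[]
for i,w in enumerate(W):
    im=w["im"];x0,y0,x1,y1=ROI[i];r=np.zeros(im.shape[:2],bool);r[y0:y1,x0:x1]=1
    for c,s,l in blobs((im.max(2)<55)&r&(w["d"]>0),200,9000):
        ys,xs=np.nonzero(l);P=np.array([w["eye"]+ray(w,(x,y))[1]*w["d"][y,x] for x,y in zip(xs,ys)])
        t=P[(P[:,2]>.094)];u=t[:,:2]-t[:,:2].mean(0);v=np.linalg.svd(u,full_matrices=False)[2][0]
        q=u@v; ctr.append(t.mean(0)); px=np.c_[xs,ys][P[:,2]>.094]
        sc.append([(px[:,0].min()+px[:,0].max())/2,np.median(px[:,1])])
        print(i,"bar",t.mean(0).round(4),"zmed",np.median(t[:,2]).round(4),"yaw",np.degrees(np.arctan2(v[1],v[0])).round(2),"len",np.ptp(q).round(4),"mid",(t[:,:2].mean(0)+v*(q.max()+q.min())/2).round(4),sc[-1])
print("bar tri",tri(W[0],sc[0],W[1],sc[1]))
# stub top disc by depth band z>.063, pixel centre via enclosing circle
c=[]
for i,w in enumerate(W):
    x0,y0,x1,y1=[(270,138,312,182),(236,165,285,222)][i];L=[]
    for y in range(y0,y1):
        for x in range(x0,x1):
            p=w["eye"]+ray(w,(x,y))[1]*w["d"][y,x]
            if .0645<p[2]<.075:L.append((x,y))
    (cc,rad)=cv2.minEnclosingCircle(np.array(L,np.float32));c.append(cc)
    print("stub disc",cc,rad,"on z=.067",onplane(w,cc,.067).round(4),"r mm",rad/309*np.median(w["d"][L[0][1],L[0][0]])*1000)
print("stub tri",tri(W[0],c[0],W[1],c[1]))
plan((.591,.0125,.050),77.7)
E
```

```text
0 bar [0.5409 0.0781 0.0959] zmed 0.0959 yaw -11.5 len 0.1146 mid [0.5547 0.0753] [np.float64(241.0), np.float64(107.0)]
1 bar [0.5545 0.0752 0.0958] zmed 0.0959 yaw -12.44 len 0.1166 mid [0.5554 0.075 ] [np.float64(188.0), np.float64(137.0)]
bar tri (array([0.5546781 , 0.07446612, 0.08828925]), np.float64(0.00036159854721560966))
stub disc (291.20001220703125, 161.0) 13.720166206359863 on z=.067 [0.5909 0.0124 0.067 ] r mm 13.597184
stub disc (259.5234069824219, 199.4832763671875) 17.70633316040039 on z=.067 [0.5914 0.0133 0.067 ] r mm 13.8636
stub tri (array([0.59121952, 0.01130929, 0.06148021]), np.float64(0.00031925711649768247))
theta 77.61 tilt z [ 2.e-03  1.e-04 -1.e+00] tcp [0.5874 0.0136 0.1684] t 3.325 roll -0.09 shift mm [ -0.4   3.6 118.4]
```

Request:
{"api": "drive_tool", "payload": {"moves": [[[0,3.6,30],0],[[0,0,30],0],[[0,0,25],0],[[0,0,20],0],[[0,0,8],0],[[0,0,4],0],[[0,0,0],0],[[0,0,0],0]]}}

```text
clock: 4.32
tcp_pos: [0.5909, 0.0132, 0.0512]
ee_rot: [2.447, 1.969, 0.002]
ft_force: [-0.5, -0.8, 0.2]
opening: 0.801
gripper_force: 0.0
```

Request:
{"api": "drive_tool", "payload": {"moves": [[[0,0,0],0],[[0,0,0],0],[[0,0,0],0],[[0,0,0],0],[[0,0,0],0],[[0,0,0],0]], "jaw": 0.0, "force": 30}}

```text
clock: 5.08
tcp_pos: [0.5906, 0.0131, 0.0507]
ee_rot: [2.447, 1.969, 0.001]
ft_force: [-0.2, -0.3, 6.1]
opening: 0.34
gripper_force: 29.9
```

Request:
{"api": "drive_tool", "payload": {"moves": [[[0,0,-3],0],[[0,0,-10],0],[[0,0,-25],0],[[0,0,-35],0],[[0,0,-35],0],[[0,0,-30],0],[[0,0,0],0]]}}

```text
clock: 5.95
tcp_pos: [0.5919, 0.0135, 0.1912]
ee_rot: [2.445, 1.967, 0.008]
ft_force: [-0.1, 0.7, -1.5]
opening: 0.342
gripper_force: 29.8
```

```bash
python3 - <<'E'
from h import *
print({k:np.round(v,2).tolist() for k,v in ctrl.get_obs().items() if k in("opening","gripper_force","ft_force","q")})
t=np.load("top.npz")
C=[(121,196),(165,199),(160,248),(116,245)]
P=np.array([onplane(t,c,.03) for c in C]);print(P.round(3),P.mean(0).round(3),np.linalg.norm(np.diff(P,axis=0),axis=1))
# view point: camera over the tray
plan((P.mean(0)[0],P.mean(0)[1]-.08,.19),77.7)
E
```

```text
{'q': [0.14, 0.59, -0.33, 1.66, 0.23, 0.92, -0.49], 'ft_force': [-0.08, 0.66, -1.45], 'gripper_force': 29.81, 'opening': 0.34}
[[0.56  0.431 0.03 ]
 [0.546 0.289 0.03 ]
 [0.391 0.306 0.03 ]
 [0.404 0.447 0.03 ]] [0.475 0.368 0.03 ] [0.14302719 0.15559427 0.14166912]
theta 77.64 tilt z [ 6.e-03  6.e-04 -1.e+00] tcp [0.5919 0.0135 0.1912] t 5.95 roll -0.06 shift mm [ 243.8 -172.7    0.6]
```

Request:
{"api": "drive_tool", "payload": {"moves": [[[20,-14,0],0],[[40,-29,0],0],[[44,-31,0],0],[[45,-32,0],0],[[45,-32,0],0],[[35,-25,0],0],[[15,-10,0],0],[[0,0,0],0],[[0,0,0],0]]}}

```text
clock: 7.08
tcp_pos: [0.4748, 0.2856, 0.1878]
ee_rot: [2.45, 1.964, -0.003]
ft_force: [1.3, -0.8, -1.0]
opening: 0.342
gripper_force: 29.8
```

```bash
python3 - <<'E'
from h import *
m=imaging.camera_model("wrist");im,d=imaging.grab_frame("wrist")
m["d"]=d
ys,xs=np.nonzero(d[:300]>0)
from cv2 import undistortPoints
p=undistortPoints(np.c_[xs,ys].astype(float)[:,None],np.array(m["mtx"]),np.array(m["distortion"]))[:,0]
P=np.array(m["eye"])+(np.c_[p,np.ones(len(p))]*d[ys,xs][:,None])@R.from_rotvec(m["attitude"]).as_matrix().T
k=(np.abs(P[:,2]-.03)<.004)&(im[ys,xs].max(1)<90)&(np.hypot(P[:,0]-.475,P[:,1]-.368)<.13)
Q=P[k,:2];rc=cv2.minAreaRect((Q*1000).astype(np.float32));print(k.sum(),rc,Q.min(0),Q.max(0),P[k,2].mean())
k2=(P[:,2]<.012)&(im[ys,xs].max(1)<90)&(np.hypot(P[:,0]-.475,P[:,1]-.368)<.05);print("floor z",np.median(P[k2,2]),k2.sum())
cv2.imwrite("pics/w3.png",im[:,:,::-1])
plan((.475,.368,.19),77.7)
E
```

```text
2157 ((477.9308166503906, 374.3011474609375), (140.12583923339844, 159.72756958007812), 82.33399963378906) [0.39025459 0.29641025] [0.56462471 0.45293361] 0.027661795876977636
floor z 0.0020068265565656163 6782
theta 77.4 tilt z [ 1.0e-04 -2.2e-03 -1.0e+00] tcp [0.4749 0.2856 0.1879] t 7.125 roll -0.3 shift mm [ 80.5 -17.5  -2.3]
```

View pics/w3.png

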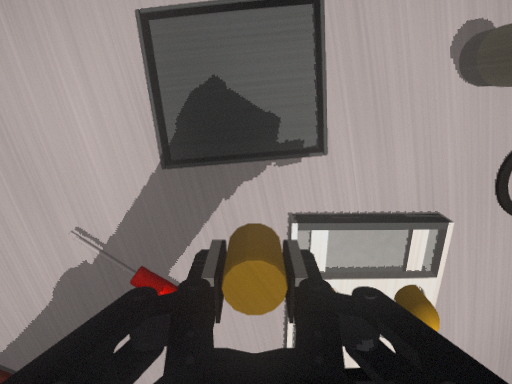

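The stub hangs held at (255,265). The tray's four rims are in view, and its rectangle measures 140x160 mm, centred at (0.478, 0.374).

Request:
{"api": "drive_tool", "payload": {"moves": [[[20,-4,0],0],[[33,-6,0],0],[[24,-4,10],0],[[10,-2,30],0],[[0,0,40],0],[[0,0,40],0],[[0,0,25],0],[[0,0,10],0],[[0,0,2],0],[[0,0,0],0]]}}

```text
clock: 8.38
tcp_pos: [0.4772, 0.3777, 0.0324]
ee_rot: [-2.447, -1.969, -0.004]
ft_force: [-0.6, 0.2, -0.7]
opening: 0.336
gripper_force: 29.8
```

Request:
{"api": "drive_tool", "payload": {"moves": [[[0,0,0],0]]}}

```text
clock: 8.5
tcp_pos: [0.4772, 0.3775, 0.0326]
ee_rot: [-2.448, -1.969, -0.004]
ft_force: [-0.3, 0.1, -0.8]
opening: 0.341
gripper_force: 29.8
```

Request:
{"api": "drive_tool", "payload": {"moves": [[[0,0,2],0],[[0,0,1.5],0],[[0,0,0],0]]}}

```text
clock: 8.88
tcp_pos: [0.4766, 0.3769, 0.0278]
ee_rot: [-2.448, -1.969, 0.0]
ft_force: [-0.2, 0.5, -0.7]
opening: 0.34
gripper_force: 29.8
```

Request:
{"api": "drive_tool", "payload": {"moves": [[[0,0,0],0],[[0,0,0],0],[[0,0,0],0],[[0,0,-10],0],[[0,0,-30],0],[[0,0,-40],0],[[0,0,-40],0],[[0,0,-40],0],[[0,0,0],0]], "jaw": 0.7}}

```text
clock: 10.0
tcp_pos: [0.4781, 0.3788, 0.1925]
ee_rot: [-2.447, -1.969, -0.015]
ft_force: [-0.0, -0.5, -0.5]
opening: 0.698
gripper_force: 0.0
```

```bash
python3 - <<'E'
from h import *
im,d=imaging.grab_frame("wrist");cv2.imwrite("pics/w4.png",im[:,:,::-1])
plan((.5552,.075,.20),167.65)
E
```

```text
theta 77.65 tilt z [ 0.0034  0.0028 -1.    ] tcp [0.4771 0.3775 0.1902] t 10.05 roll -90.0 shift mm [-141.  -278.8  -10.4]
```

View pics/w4.png

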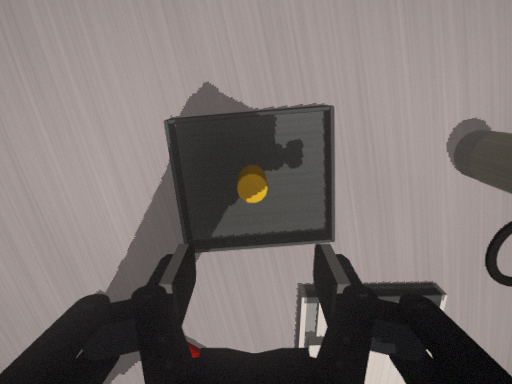

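The stub stands inside the tray at (252,184). Next is the carrier.

Request:
{"api": "drive_tool", "payload": {"moves": [[[0,0,0],10],[[0,0,0],10],[[0,0,0],10],[[0,0,0],10],[[0,0,0],10],[[0,0,0],10],[[0,0,0],10],[[0,0,0],10],[[0,0,0],10]], "jaw": 0.7}}

```text
clock: 11.18
tcp_pos: [0.4757, 0.3762, 0.1865]
ee_rot: [3.12, -0.347, -0.003]
ft_force: [-0.1, 0.3, 1.0]
opening: 0.7
gripper_force: 0.0
```

Request:
{"api": "drive_tool", "payload": {"moves": [[[12,24,0],0],[[22,44,0],0],[[24,48,0],0],[[24,48,0],0],[[24,48,0],0],[[22,43,0],0],[[13,24,0],0],[[0,0,0],0],[[0,0,0],0]]}}

```text
clock: 12.3
tcp_pos: [0.5537, 0.0759, 0.1871]
ee_rot: [-3.123, 0.335, 0.003]
ft_force: [0.2, -0.1, -0.2]
opening: 0.698
gripper_force: 0.0
```

```bash
cat >bar.py <<'E'
from h import *
m=imaging.camera_model("wrist");im,d=imaging.grab_frame("wrist")
cv2.imwrite("pics/w5.png",im[:,:,::-1])
ys,xs=np.nonzero(d>0)
p=cv2.undistortPoints(np.c_[xs,ys].astype(float)[:,None],np.array(m["mtx"]),np.array(m["distortion"]))[:,0]
P=np.array(m["eye"])+(np.c_[p,np.ones(len(p))]*d[ys,xs][:,None])@R.from_rotvec(m["attitude"]).as_matrix().T
k=(np.abs(P[:,2]-.097)<.003)&(im[ys,xs].max(1)<80)&(np.hypot(P[:,0]-.555,P[:,1]-.075)<.075)
Q=P[k];u=Q[:,:2]-Q[:,:2].mean(0);v=np.linalg.svd(u,full_matrices=False)[2][0];v*=np.sign(v[0]);q=u@v
print("bar n",k.sum(),"z",np.median(Q[:,2]),"yaw",np.degrees(np.arctan2(v[1],v[0])),"len",np.ptp(q),"mid",Q[:,:2].mean(0)+v*(q.max()+q.min())/2, "width",np.ptp(u@np.array([-v[1],v[0]])))
# plugs
hsv=cv2.cvtColor(im,cv2.COLOR_RGB2HSV)[ys,xs]
k=(hsv[:,1]>110)&(hsv[:,0]>12)&(hsv[:,0]<32)&(np.hypot(P[:,0]-.555,P[:,1]-.075)<.12)&(P[:,2]>.08)
for s in((.521,.137),(.614,.117),(.498,.033)):
    a=P[k&(np.hypot(P[:,0]-s[0],P[:,1]-s[1])<.025)];print("plug",len(a),a.mean(0).round(4) if len(a) else"")
plan((.5552,.075,.081),-12.4)
E
python3 bar.py
```

```text
bar n 1836 z 0.0957567474491249 yaw -12.254493561947125 len 0.11717113881983521 mid [0.55541108 0.07445798] width 0.009589272716106802
plug 87 [0.5219 0.1342 0.0817]
plug 299 [0.6138 0.1165 0.0822]
plug 67 [0.5008 0.0351 0.0811]
theta -12.18 tilt z [-0.0017  0.0014 -1.    ] tcp [0.5537 0.0764 0.1873] t 12.35 roll 0.22 shift mm [  1.9   1.2 106.3]
```

View pics/w5.png

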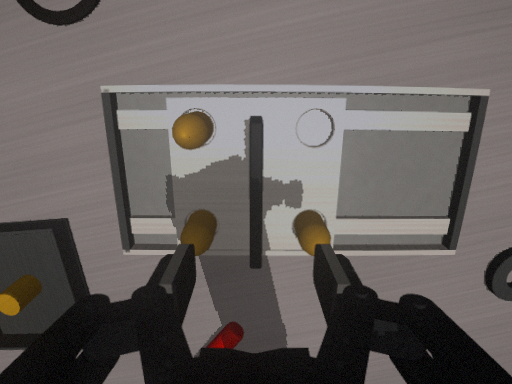

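The bar is between the fingers, from (256,117) to (256,268), and all three good plugs are seated with the stub's pocket empty at (315,127). I'll grip about 5 mm toward the heavier side.

Request:
{"api": "drive_tool", "payload": {"moves": [[[-4,1.5,20],0],[[0,0,30],0],[[0,0,28],0],[[0,0,18],0],[[0,0,7],0],[[0,0,3],0],[[0,0,0],0],[[0,0,0],0]]}}

```text
clock: 13.35
tcp_pos: [0.5508, 0.0737, 0.0826]
ee_rot: [-3.123, 0.338, -0.002]
ft_force: [-0.4, 0.4, -0.1]
opening: 0.7
gripper_force: 0.0
```

Request:
{"api": "drive_tool", "payload": {"moves": [[[0,0,0],0],[[0,0,0],0],[[0,0,0],0],[[0,0,0],0],[[0,0,0],0],[[0,0,0],0],[[0,0,0],0]], "jaw": 0.0, "force": 60}}

```text
clock: 14.22
tcp_pos: [0.5507, 0.0742, 0.0822]
ee_rot: [-3.122, 0.337, -0.001]
ft_force: [-0.1, 2.8, 4.9]
opening: 0.106
gripper_force: 59.7
```

Opening is 9 mm, so the bar is gripped. I'll raise the grip force and lift gently.

Request:
{"api": "drive_tool", "payload": {"moves": [[[0,0,0],0],[[0,0,0],0],[[0,0,-1],0],[[0,0,-2],0],[[0,0,-4],0],[[0,0,-6],0],[[0,0,-8],0],[[0,0,0],0]], "force": 110}}

```text
clock: 15.22
tcp_pos: [0.551, 0.0736, 0.1038]
ee_rot: [-3.123, 0.338, -0.003]
ft_force: [0.7, 0.4, -6.9]
opening: 0.094
gripper_force: 107.4
```

```bash
sed 's/w5.png/w6.png/' bar.py >b2.py; python3 - <<'E'
from h import *
m=imaging.camera_model("wrist");im,d=imaging.grab_frame("wrist");cv2.imwrite("pics/w6.png",im[:,:,::-1])
ys,xs=np.nonzero((d>0)&(im.min(2)>110)&(im.max(2).astype(int)-im.min(2)<25))
p=cv2.undistortPoints(np.c_[xs,ys].astype(float)[:,None],np.array(m["mtx"]),np.array(m["distortion"]))[:,0]
P=np.array(m["eye"])+(np.c_[p,np.ones(len(p))]*d[ys,xs][:,None])@R.from_rotvec(m["attitude"]).as_matrix().T
k=(P[:,2]>.038)&(P[:,2]<.08);Q=P[k];c=np.median(Q,0);n=np.linalg.svd((Q-c)[::7],full_matrices=False)[2][2]
print(k.sum(),c,"tilt deg",np.degrees(np.arccos(abs(n[2]))),n)
o=ctrl.get_obs();print(o["tcp_pos"],o["ft_force"],o["torque"])
E
```

```text
27526 [0.59052381 0.04071966 0.0533428 ] tilt deg 0.47493688701533193 [ 0.00345042 -0.00753685  0.99996564]
[0.55069222 0.07359597 0.10339411] [-0.60708893  0.17222943 -6.62538888] [-0.03999017  0.00597817 -0.0227516 ]
```

View pics/w6.png

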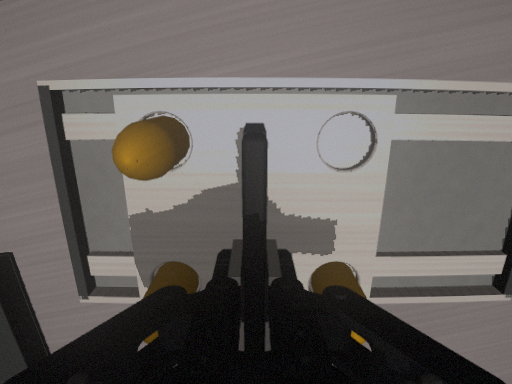

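The carrier is up 2 cm with 0.5° tilt. The plugs at (152,148), (172,285) and (338,285) are still seated. I'll lift the remaining 98 mm.

Request:
{"api": "drive_tool", "payload": {"moves": [[[0,0,-4],0],[[0,0,-10],0],[[0,0,-14],0],[[0,0,-16],0],[[0,0,-16],0],[[0,0,-14],0],[[0,0,-11],0],[[0,0,-8],0],[[0,0,-4],0],[[0,0,-1],0]]}}

```text
clock: 16.52
tcp_pos: [0.5502, 0.0735, 0.2008]
ee_rot: [3.123, -0.338, -0.0]
ft_force: [0.1, -0.4, -6.8]
opening: 0.092
gripper_force: 107.4
```

Request:
{"api": "drive_tool", "payload": {"moves": [[[0,0,0],0],[[0,0,0],0],[[0,0,0],0],[[0,0,0],0],[[0,0,0],0],[[0,0,0],0]]}}

```text
clock: 17.27
tcp_pos: [0.5503, 0.0735, 0.2008]
ee_rot: [3.123, -0.338, -0.0]
ft_force: [-0.1, 0.9, -6.7]
opening: 0.1
gripper_force: 107.4
```

```bash
python3 - <<'E'
from h import *
m=imaging.camera_model("wrist");im,d=imaging.grab_frame("wrist")
ys,xs=np.nonzero((d>0)&(im.min(2)>110)&(im.max(2).astype(int)-im.min(2)<25))
p=cv2.undistortPoints(np.c_[xs,ys].astype(float)[:,None],np.array(m["mtx"]),np.array(m["distortion"]))[:,0]
P=np.array(m["eye"])+(np.c_[p,np.ones(len(p))]*d[ys,xs][:,None])@R.from_rotvec(m["attitude"]).as_matrix().T
k=(P[:,2]>.12)&(P[:,2]<.18);Q=P[k];c=np.median(Q,0);n=np.linalg.svd((Q-c)[::7],full_matrices=False)[2][2]
print(k.sum(),c,"tilt deg",np.degrees(np.arccos(abs(n[2]))))
hsv=cv2.cvtColor(im,cv2.COLOR_RGB2HSV);mk=(hsv[...,1]>110)&(hsv[...,0]>12)&(hsv[...,0]<32)
print([(c.round(),s[4]) for c,s,l in blobs(mk,80,9000)])
s,_=imaging.grab_frame("scene");cv2.imwrite("pics/s2.png",cv2.resize(s[60:260,180:440,::-1],None,fx=3,fy=3))
o=ctrl.get_obs();print(o["tcp_pos"],o["ft_force"],o["torque"],o["joint_vel"])
E
```

```text
27490 [0.58984644 0.04044181 0.15031142] tilt deg 0.568999501147485
[(array([146., 148.]), np.int32(3304)), (array([174., 278.]), np.int32(1089)), (array([335., 278.]), np.int32(1062)), (array([ 23., 287.]), np.int32(1068)), (array([152., 337.]), np.int32(106)), (array([357., 337.]), np.int32(121))]
[0.55035268 0.07353733 0.20086975] [-0.98363928 -0.23840297 -7.74251856] [-0.04663641 -0.00123273  0.02408348] [ 0.00052605  0.00080135 -0.00145539  0.00055729 -0.00042067 -0.00151977
 -0.02769749]
```

View pics/s2.png

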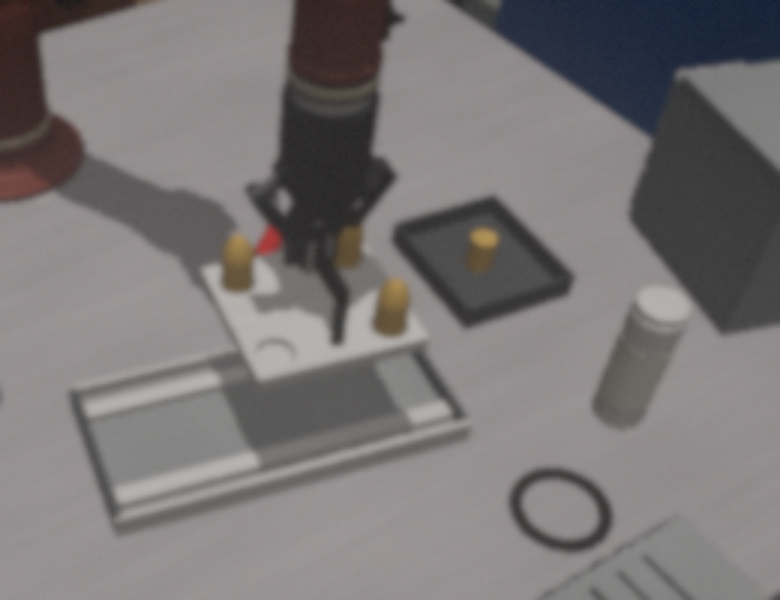

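The carrier hangs level above the rail with three plugs seated at (237,263), (349,245) and (393,305). Its empty pocket is at (277,352), and the stub stands in the tray at (482,248). The lift is about 119 mm and holding still.

```bash
python3 -c "
from plant import ctrl
print(ctrl.close_job())"
```

```text
the job is handed in; nothing more can be done
None
```

The job is handed in: the stub stands in the reject tray, and the gripper holds the carrier about 12 cm up, level to about 0.6°, with the three good plugs still seated.

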